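# Load a vial strip into the sample loader and close its rail

## Task

Load the black vial strip into the grey sample loader: push one end of it against the orange spring follower until its other end just clears the blue lip, seat it flat on the channel floor behind the lip and let go. Then slide the rail by its red tab over the end of the strip until it is fully closed. Be gentle with the follower (the strip must never press on it with more than 16 N) and leave the bottle, beaker and jar undisturbed.

Things in the scene. Friction and masses are not known exactly. Their poses are not given: they have to be found in the camera images.
- strip_fin (a point): Centre of the blue grip fin, 26 mm long (x), 12 mm wide (y, grasp this), 36 mm high, on the middle of the vial strip: a black bar 110 long (x), 26 wide, 24 mm high, about 0.12 kg, with vial caps in its top. The point lies 42 mm above the strip's underside, 18 mm above the bar's top and 18 mm below the fin's top. Both ends are alike: either may lead. Starts flat on the bench.
- loader: Grey sample loader fixed on the bench, 240 x 90 mm. Origin at bench level under the middle of the strip's nominal seated place; x runs along the channel from the open (lip) end to the follower, z up. Channel floor 6 mm above the bench, walls 30 mm apart up to 18 mm, then flaring out up to 24 mm; black rail guides at y = +-34 mm, up to 30 mm; spring housing at x = 82 to 99 mm, 49 mm high.
- lip (a point): Nominal middle of the top of the blue lip, at loader x = -58 mm, 16 mm above the bench (10 mm above the channel floor). The lip is 6 mm thick along x. Lip and follower sit on one insert, clamped anywhere up to 6 mm either way along x of nominal (it does not move in use, nor does this point): find it by feel. Seated, the strip lies flat, pressed on the lip; friction may hold it up, so press down.
- follower_rest (a point): Nominal middle of the free orange follower's face, loader x = 49.5 mm, truly up to 6 mm either way (as the lip), always 104.5 mm from the lip's inner face. Follower 26 mm wide, from 8 to 38 mm above the bench; slides back along +x on a spring of 1.5 N per mm, no preload. About 12 N of push takes the strip just clear of the lip; sinking it adds friction. Over 16 N in all harms it.
- rail_tab (a point): Centre of the red upright tab of the sliding rail, 14 x 14 mm, from 38 to 74 mm above the bench (point: 56.5 mm). The rail is a steel plate 40 mm long and 74 mm wide, from 33.5 to 38.5 mm above the bench; its front edge is 28 mm ahead of the tab along the loader's x. A strip that is not seated blocks it.
- rail (a joint): Travel of the rail in m along the loader's +x: 0 fully back (tab at loader x = -123 mm), 0.070 fully closed at its stop (tab at -53 mm, rail over the last 30 mm of the strip). Slides with about 2.5 N of friction and stays where it is left.
- bottle_mid (a point): Middle of a bottle with a blue cap, 72 mm across, 170 mm high. Leave alone.
- beaker_mid (a point): Middle of a glass beaker, 64 mm across, 85 mm high. Leave alone.
- jar_mid (a point): Middle of an amber jar, 44 mm across, 60 mm high. Leave alone.
Mind the look-alikes: they are no part of the job. There is more than one size of the part that bears strip_fin; the job needs the larger.

How it is judged:
On the way, in this order (a step that is already met when the one before it is completed fails the run):
1. the strip lies seated in the channel between lip and follower, while the rail is still open (x of strip_fin in the frame of loader between -0.009 and 0.012 m and y of strip_fin in the frame of loader between -0.004 and 0.004 m and height (world z) of strip_fin below 0.051 m and angle between strip_fin's own z axis and vertical below 0.05 rad and value of joint rail below 0.03 m), for 0.2 s.
2. the rail is fully closed over the seated strip (value of joint rail above 0.067 m), for 0.2 s.
At the end, for the whole second after the job is handed in: The strip lies flat on the channel floor (within 3 mm of height and 0.04 rad), behind the lip and within 9 mm lengthwise and 4 mm sideways of its nominal seated place, in line with the channel within 0.06 rad; the rail is closed to within 4 mm of its stop (x of strip_fin in the frame of loader between -0.009 and 0.009 m and y of strip_fin in the frame of loader between -0.004 and 0.004 m and height (world z) of strip_fin below 0.051 m and angle between strip_fin's own z axis and vertical below 0.04 rad and angle between the x axis of strip_fin and the x axis of loader, either way round below 0.06 rad and value of joint rail above 0.066 m); the robot touches nothing.
It fails at once if the strip presses on the spring follower with more than 16 N (contact force between strip and follower above 16 N).
It fails at once if the bottle, beaker or jar is moved more than 20 mm or tipped (distance of any of bottle_mid, beaker_mid, jar_mid from where it was at the start of the episode above 0.02 m or angle between any of bottle_mid, beaker_mid, jar_mid's own z axis and vertical above 0.4 rad).
It also fails if it takes over 72 s, if anything falls off the work surface, if the arm or the gripper's body presses on something with over 40 N, if the wrist force passes 120 N, or if a joint passes its speed limit or range.

## Robot

A 6-joint arm with a two-finger parallel gripper is mounted at the origin on the work surface. World frame = base frame: x ahead of the robot, y to its left, z up, the work surface at z = 0. Lengths are in m, angles in rad, forces in N, time in s.
With the tool pointing down it reaches from about 0.325 to 0.9 m from the base axis. Payload 6.1 kg.
Tool frame: the origin (TCP) lies at the very end of the fingers, on their centre line; the grasp point (between the pads) lies 19 mm behind it; z points along the fingers, y is the direction in which the jaws open and shut (so a half turn about z gives the same grasp; the last joint's range is limited). The gripper opens to 85 mm and grips with 20 to 120 N. Pads are 22 mm wide; open, the fingers measure 114 mm over their backs; the gripper's body (76 mm by 85 mm) begins 54 mm behind the grasp point. The pads swing forward as they close: fully open they stand 13 mm farther back than shut.
Start: joints at [-1.289, 0.22, 1.526, -0, 1.395, -0.126], TCP at [0.248, -0.574, 0.231] pointing down, gripper open.
Joint ranges: [-2.98, 2.98], [-0.91, 2.08], [0.09, 2.57], [-1.24, 4.39], [0.2, 2.65], [-2.68, 2.68]. Speed limits (rad/s): [2.57, 2.57, 3.01, 3.14, 3.14, 3.14].

## Interface

Orientations are given as a 3x3 rotation matrix whose columns are the frame's x, y, z axes.
In Python, from rig import arm gives the robot as it stands.
- The arm moves only by the tool apply_moves, never from a script. Its argument "steps" is a list of rows, each a list of 6 numbers: the shift along the tool's x, y, z in m, then the turn, a rotation vector about the tool's x, y, z in degrees. A call has 1 to 20 rows; each row shifts and turns the commanded pose from where the row before left it, along the tool's axes as they then stand; what a row does not reach is not made up. A row lasts 1/8 s, in which the tool goes at most 62.5 mm and 10.7 degrees, less where a joint would pass 70% of its speed; a pose out of reach is approached as far as the arm can. A call is refused whole if a number of a shift passes 0.0625 or a number of a turn 10.7, either way. A call with a gripper value outside its range is refused whole. "hand" is the finger opening in m, from 0 to 0.0854, set as the call begins (left out, the last holds). The fingers move at their own pace and stop on an object; the grip force is fixed at half the most. Time passes only in rows, so rows that do not move let the fingers close. It gives the time, the measured TCP pose, the force and the opening at its end, in the units of the state.
- arm.get_obs(): the state, without advancing time (a new reading comes with each control period).
- arm.get_image(name): name is "scene" or "side" or "wrist"; returns the picture (400x640x3 uint8, red, green, blue); there is no depth.
- arm.camera_info(name): a dict with "mtx" (3x3 intrinsics, pixels), "origin" and "orientation" of the camera in the world. Camera axes: x right, y down, z forward; pixel columns grow to the right and rows downward; lengths in m; the calibration is good to about 2 mm. The wrist camera is an equidistant fisheye: a pixel r from the principal point sees the ray r / f radians off the axis. A picture is of the moment at which its call begins: read the wrist's pose just before it. camera_info takes no time and is no camera call; for the wrist camera it gives the pose at the moment of the call.
- arm.finish_job(): hands the job in, once; it reports no verdict.
The state is a dict: "time": time; "joints": joint angles; "qvel": joint speeds; "tau": joint torques, N m; "eef_pos": TCP position; "tcp_rot": TCP orientation; "ft_force": force on the tool from outside, world axes, zero at the start; "wrist_torque": the same for the moment, N m; "grip_width": finger opening in m.
Only numpy, scipy, OpenCV 4.12 (cv2) and the standard library are available. Lean on these libraries where they do the work, as an engineer would, in place of code of your own. Each camera call takes 0.05 s, during which the arm holds its last target. There are 200 camera calls.

## Working session

There is one attempt and no reset: what is moved stays moved. The work goes in short steps, Python scripts to look and compute and a tool call to move; the robot and the scene stay as the last step left them, time stands still between calls to the robot, and variables do not carry over. Pictures are saved under pics/ and viewed, about 8 in all and at most 12, crops included, and the job is handed in when it is done.

Besides the shell and the picture viewer there is one more tool, called as a command line: name --pt "numbers of a row" for each row, then --argument value for the rest. apply_moves: Moves the arm, as the interface text tells. Its arguments: {"type":"object","properties":{"steps":{"type":"array","items":{"type":"array","items":{"type":"number"}}},"hand":{"type":"number"}},"required":["steps"]}

```bash
mkdir -p pics; ls; python3 - <<'E'
from rig import arm
import cv2,numpy as np
np.set_printoptions(precision=4,suppress=True)
for n in("scene","side","wrist"):
    im=arm.get_image(n); cv2.imwrite(f"pics/{n}0.png",im[:,:,::-1]); print(n,arm.camera_info(n))
o=arm.get_obs()
print(o)
E
```

```text
pics
scene {'mtx': array([[483.3232,   0.    , 319.3163],
       [  0.    , 483.3232, 200.9626],
       [  0.    ,   0.    ,   1.    ]]), 'origin': array([ 1.163 , -0.7258,  0.8923]), 'orientation': array([[ 0.7853,  0.404 , -0.4691],
       [ 0.619 , -0.5032,  0.603 ],
       [ 0.0075, -0.7639, -0.6453]])}
side {'mtx': array([[474.867 ,   0.    , 320.0512],
       [  0.    , 474.867 , 188.4973],
       [  0.    ,   0.    ,   1.    ]]), 'origin': array([0.2826, 0.7658, 0.772 ]), 'orientation': array([[-0.9244, -0.243 ,  0.294 ],
       [-0.3814,  0.5966, -0.7062],
       [-0.0038, -0.7649, -0.6442]])}
wrist {'mtx': array([[309.7069,   0.    , 317.2229],
       [  0.    , 309.7069, 196.4859],
       [  0.    ,   0.    ,   1.    ]]), 'origin': array([ 0.3213, -0.5414,  0.373 ]), 'orientation': array([[ 0.3968, -0.8724, -0.2854],
       [-0.9179, -0.3776, -0.1218],
       [-0.0015,  0.3103, -0.9506]])}
{'time': 0.15, 'joints': array([-1.2891,  0.2211,  1.5273, -0.    ,  1.3947, -0.1261]), 'qvel': array([-0.0013, -0.0018, -0.0034, -0.0018, -0.0009, -0.0012]), 'tau': array([  0.0016, -49.7484, -38.9905,  -0.0002,   0.0071,  -0.    ]), 'eef_pos': array([ 0.2477, -0.5733,  0.2305]), 'tcp_rot': array([[ 0.918 ,  0.3966, -0.0004],
       [ 0.3966, -0.918 ,  0.0014],
       [ 0.0002, -0.0015, -1.    ]]), 'ft_force': array([ 0.9651, -0.7985, -0.0136]), 'wrist_torque': array([ 0.0265, -0.0205,  0.0425]), 'grip_width': 0.08528392513226896}
```

View pics/scene0.png

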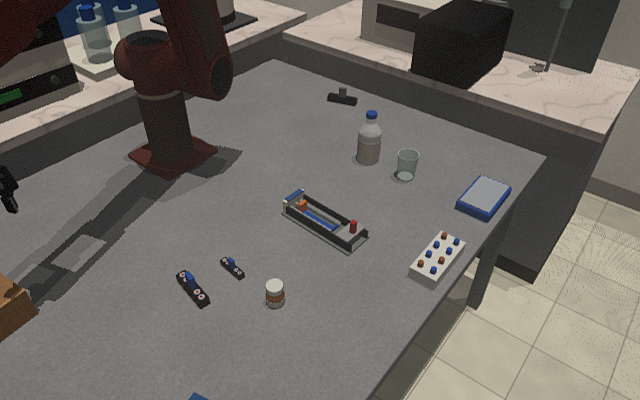

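View pics/side0.png

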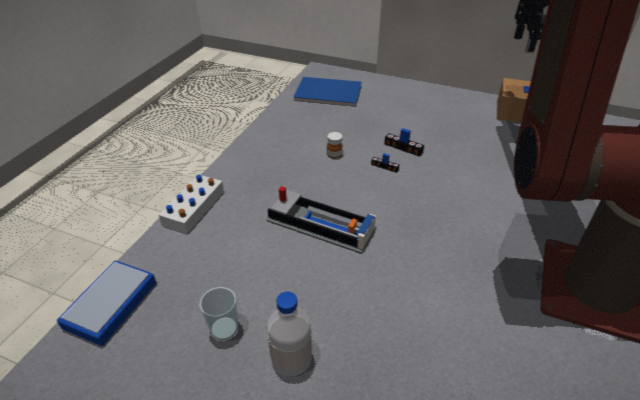

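```bash
python3 - <<'E'
import cv2,numpy as np
s=cv2.imread("pics/scene0.png");d=cv2.imread("pics/side0.png")
f=lambda im,x,y,w,h:cv2.resize(im[y:y+h,x:x+w],(400,300),interpolation=cv2.INTER_CUBIC)
# scale 4 (100x75) and side
a=np.hstack([f(s,160,240,100,75),f(s,276,180,100,75)])
b=np.hstack([f(d,350,115,100,75),f(d,260,175,120,90)])
cv2.imwrite("pics/c1.png",np.vstack([a,b]))
E
```

```text
(no output)
```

View pics/c1.png

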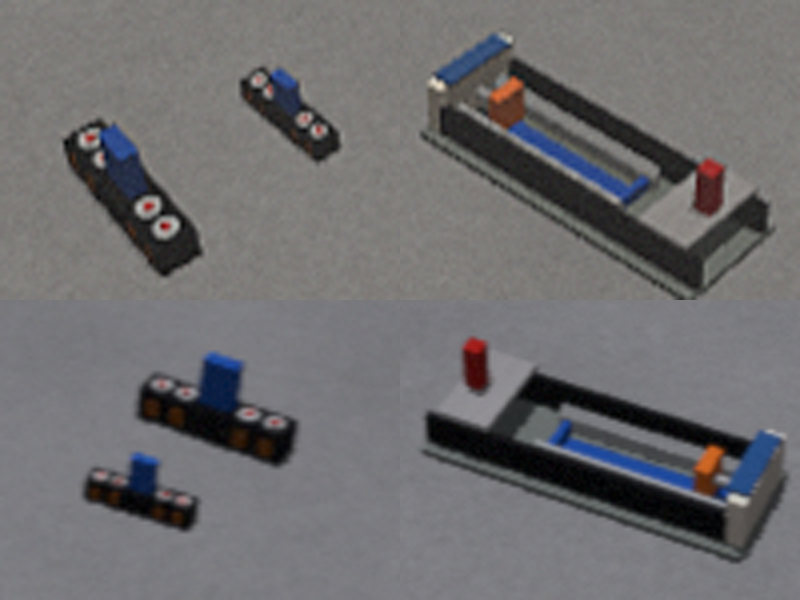

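```bash
cat > h.py <<'E'
import numpy as np,cv2
from scipy.optimize import least_squares
np.set_printoptions(precision=4,suppress=True)
def proj(ci,P,fish=False):
    c=(np.atleast_2d(P)-ci["origin"])@ci["orientation"];K=ci["mtx"]
    if fish:
        r=np.hypot(c[:,0],c[:,1]);s=np.arctan2(r,c[:,2])/np.maximum(r,1e-9)
        n=c[:,:2]*s[:,None]
    else: n=c[:,:2]/c[:,2:]
    return n*[K[0,0],K[1,1]]+K[:2,2]
def tri(obs):
    return least_squares(lambda p:np.concatenate([(proj(ci,p,f)[0]-px) for ci,px,f in obs]),[.5,0,.05])
def lpose(q,L):
    c,s=np.cos(q[2]),np.sin(q[2]);L=np.atleast_2d(L)
    return np.c_[q[0]+c*L[:,0]-s*L[:,1],q[1]+s*L[:,0]+c*L[:,1],L[:,2]]
E
python3 - <<'E'
from h import *
from rig import arm
S,D=arm.camera_info("scene"),arm.camera_info("side")
for n,a,b in [("fin",(190.7,280.5),(405.2,135.5)),("tab",(353.5,226.75),(282.5,194.2)),("hous",(294,195),(367.4,223.9)),
  ("smallfin",(160+285/4,240+92/4),(350+144/4,115+173/4)),("jar",(275,293),(335,146)),("bottle",(369,140),(290,340)),("beaker",(406,165),(221,315))]:
    r=tri([(S,np.array(a),0),(D,np.array(b),0)]);print(n,r.x,r.fun)
# strip bar top/bottom end direction: scene bar ends
LS=np.array([[-123,0,56.5],[90.5,0,49],[99,45,0],[99,-45,0],[-141,45,0],[-141,-45,0]])/1e3
def res(q,v=0):
    a=proj(S,lpose(q,LS));b=proj(D,lpose(q,LS))
    if v: print(a,b)
    return np.r_[(a-[[353.5,226.75],[294,195],[281.5,213.25],[0,0],[349,254.5],[369,238]])[[0,1]].ravel(),(b-[[282.5,194.2],[367.4,223.9],[0,0],[0,0],[0,0],[0,0]])[[0,1]].ravel()]
r=least_squares(res,[.6,-.1,3]);print(r.x,r.fun);res(r.x,1)
E
```

```text
fin [ 0.4871 -0.3338  0.0395] [-0.4305 -0.2086 -0.5247  0.2307]
tab [0.6833 0.0314 0.0546] [-0.3277 -0.0402 -0.2997  0.0364]
hous [0.4742 0.0418 0.0449] [-0.8736 -0.2686 -0.6946  0.1978]
smallfin [ 0.5101 -0.2309  0.026 ] [-0.3867 -0.1574 -0.4265  0.1587]
jar [ 0.6545 -0.233   0.0261] [-0.2346 -0.0659 -0.2837  0.0741]
bottle [0.5011 0.3748 0.0661] [ 0.107   0.0112  0.0574 -0.0061]
beaker [0.6456 0.3629 0.0426] [ 0.5    -0.0108  0.3014  0.0022]
[0.5625 0.0381 3.0797] [ 0.1737 -0.0528 -1.0013 -2.0482 -0.9747 -1.0309  0.0107 -0.3177]
[[353.6737 226.6972]
 [292.9987 192.9518]
 [279.9842 212.8935]
 [302.2372 197.5589]
 [346.9007 255.3449]
 [368.5645 236.8287]] [[281.5253 193.1691]
 [367.4107 223.5823]
 [376.8079 227.6449]
 [362.033  254.099 ]
 [285.451  197.7672]
 [266.6673 220.6299]]
```

apply_moves --pt "0 0 0 0 0 8.35" --pt "0 0 0 0 0 8.35" --pt "0 0 0 0 0 8.35" --pt "0 0 0 0 0 8.35" --pt "0.0323 -0.0463 0.01 0 0 0" --pt "0.0323 -0.0463 0.01 0 0 0" --pt "0.0323 -0.0463 0.01 0 0 0" --pt "0.0323 -0.0463 0.01 0 0 0" --pt "0.0323 -0.0463 0.01 0 0 0" --pt "0.0323 -0.0463 0.01 0 0 0" --pt "0 0 0 0 0 0" --pt "0 0 0 0 0 0"

```text
time: 1.65
eef_pos: [0.4869, -0.334, 0.1711]
tcp_rot: [[0.985, -0.173, -0.001], [-0.173, -0.985, -0.0], [-0.001, 0.0, -1.0]]
ft_force: [-0.3, -0.2, 1.3]
grip_width: 0.0855
```

```bash
python3 - <<'E'
from h import *
from rig import arm
import pickle
ci=arm.camera_info("wrist");im=arm.get_image("wrist")[:,:,::-1].copy();cv2.imwrite("pics/w1.png",im);pickle.dump(ci,open("w1.pkl","wb"))
o=arm.get_obs();print(o["time"],o["eef_pos"],o["tcp_rot"],o["ft_force"],ci["origin"]);print(proj(ci,[[.4871,-.3338,.042],[.4871,-.3338,0]],1))
E
```

```text
1.7 [ 0.4866 -0.3347  0.1714] [[ 0.9846 -0.1747 -0.0003]
 [-0.1747 -0.9846 -0.0004]
 [-0.0003  0.0005 -1.    ]] [ 0.6373 -0.6481 -0.4127] [ 0.5659 -0.3476  0.3135]
[[317.5501 187.1137]
 [317.5447 175.752 ]]
```

View pics/w1.png

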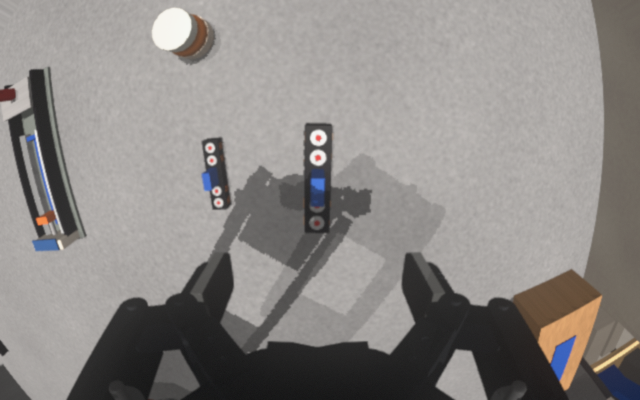

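```bash
cat >> h.py <<'E'
def unproj(ci,px,z,fish=True):
    K=ci["mtx"];n=(np.atleast_2d(px)-K[:2,2])/[K[0,0],K[1,1]]
    if fish:
        t=np.hypot(*n.T);d=np.c_[n*(np.sin(t)/np.maximum(t,1e-9))[:,None],np.cos(t)]
    else: d=np.c_[n,np.ones(len(n))]
    d=d@ci["orientation"].T
    return ci["origin"]+d*((z-ci["origin"][2])/d[:,2])[:,None]
E
python3 - <<'E'
from h import *
import pickle
ci=pickle.load(open("w1.pkl","rb"));im=cv2.imread("pics/w1.png").astype(int)
b,g,r=im[...,0],im[...,1],im[...,2]
def blobs(m,box,amin):
    mm=np.zeros_like(m,np.uint8);x0,y0,x1,y1=box;mm[y0:y1,x0:x1]=m[y0:y1,x0:x1]
    n,l,s,c=cv2.connectedComponentsWithStats(mm);return [(s[i],c[i]) for i in range(1,n) if s[i][4]>=amin]
for s,c in blobs((r>g+40)&(r>b+40),(290,110,345,245),3): print("red",s,c,unproj(ci,c,.025))
for s,c in blobs((r+g+b<200)&(r<90)&(g<90)&(b<90)|(b>r+40)|(r+g+b>550),(298,115,340,240),30): print("bar",s,c)
for s,c in blobs((b>r+40),(298,115,340,240),10): print("fin",s,c,unproj(ci,c,.05))
# bar edges at far end: rows 128-150
for y in (127,135,145,150,165,170):
    row=im[y,295:345].sum(1);print(y,[295+i for i in range(49) if (row[i]<300)!=(row[i+1]<300)])
E
```

```text
red [315 135   7   6  31] [317.7742 137.5161] [[ 0.5298 -0.3415  0.025 ]]
red [315 155   6   6  32] [317.5 157.5] [[ 0.511  -0.3379  0.025 ]]
red [315 221   4   4  14] [316.5    222.7143] [[ 0.4454 -0.3254  0.025 ]]
bar [307 124  23   2  30] [317.6    124.7667]
bar [310 130  17  16 175] [317.84   137.3486]
bar [310 150  16  15 160] [317.625  157.1438]
bar [ 304  165   27   69 1362] [316.8429 197.2533]
fin [310 170  16  36 434] [317.2005 187.0622] [[ 0.4895 -0.3339  0.05  ]]
127 [304, 331]
135 [304, 309, 326, 331]
145 [304, 313, 322, 331]
150 [303, 312, 323, 331]
165 [303, 313, 322, 330]
170 [303, 330]
```

apply_moves --pt "0.0008 -0.0015 0.0286 0 0 0.74" --pt "0 0 0.0286 0 0 0" --pt "0 0 0.0286 0 0 0" --pt "0 0 0.0286 0 0 0" --pt "0 0 0.029 0 0 0" --pt "0 0 0 0 0 0" --pt "0 0 0 0 0 0"

```text
time: 2.58
eef_pos: [0.4882, -0.3341, 0.0292]
tcp_rot: [[0.982, -0.188, 0.001], [-0.188, -0.982, -0.001], [0.001, 0.001, -1.0]]
ft_force: [0.2, -0.3, 1.0]
grip_width: 0.0857
```

apply_moves --hand 0.0 --pt "0 0 0 0 0 0" --pt "0 0 0 0 0 0" --pt "0 0 0 0 0 0" --pt "0 0 0 0 0 0" --pt "0 0 0 0 0 0" --pt "0 0 0 0 0 0" --pt "0 0 0 0 0 0" --pt "0 0 0 0 0 0" --pt "0 0 0 0 0 0" --pt "0 0 0 0 0 0"

```text
time: 3.82
eef_pos: [0.4881, -0.3326, 0.0278]
tcp_rot: [[0.982, -0.187, -0.0], [-0.187, -0.982, 0.0], [-0.0, -0.0, -1.0]]
ft_force: [-1.1, -0.5, -1.1]
grip_width: 0.0112
```

apply_moves --pt "0 0 -0.02 0 0 0" --pt "0 0 -0.04 0 0 0" --pt "0 0 -0.04 0 0 -3.6" --pt "0 0 0 0 0 -3.65" --pt "0.0064 -0.0469 0 0 0 0" --pt "0.0064 -0.0469 0 0 0 0" --pt "0.0064 -0.0469 0 0 0 0" --pt "0.0064 -0.0469 0 0 0 0" --pt "0.0064 -0.0469 0 0 0 0" --pt "0.0064 -0.0469 0 0 0 0" --pt "0.0064 -0.0469 0 0 0 0" --pt "0.0064 -0.0469 0 0 0 0" --pt "0 0 0.02 0 0 0" --pt "0 0 0.01 0 0 0" --pt "0 0 0 0 0 0" --pt "0 0 0 0 0 0"

```text
time: 5.82
eef_pos: [0.5628, 0.038, 0.0987]
tcp_rot: [[0.998, -0.063, 0.001], [-0.063, -0.998, -0.0], [0.001, 0.0, -1.0]]
ft_force: [0.6, -0.1, -0.7]
grip_width: 0.0106
```

```bash
cat >> h.py <<'E'
def ob(n=6):
    from rig import arm
    P=[];F=[];R=[];t=0
    for i in range(n):
        o=arm.get_obs();P.append(o["eef_pos"]);F.append(o["ft_force"]);R.append(o["tcp_rot"])
    return o["time"],np.mean(P,0),np.mean(R,0),np.mean(F,0),o["grip_width"]
E
python3 - <<'E'
from h import *
from rig import arm
import pickle
ci=arm.camera_info("wrist");im=arm.get_image("wrist")[:,:,::-1].copy();cv2.imwrite("pics/w2.png",im);pickle.dump(ci,open("w2.pkl","wb"))
cv2.imwrite("pics/w2c.png",cv2.resize(im[40:300,190:450],(780,780*260//260),interpolation=cv2.INTER_CUBIC)[:600])
for x in ob(): print(x)
print(ci)
E
```

```text
5.875
[0.5629 0.038  0.0988]
[[ 0.998  -0.0626  0.0013]
 [-0.0626 -0.998  -0.0001]
 [ 0.0013  0.     -1.    ]]
[-0.4051  0.6587 -1.1121]
0.011026375419022825
{'mtx': array([[309.7069,   0.    , 317.2229],
       [  0.    , 309.7069, 196.4859],
       [  0.    ,   0.    ,   1.    ]]), 'origin': array([0.6426, 0.0333, 0.2413]), 'orientation': array([[-0.0624, -0.949 , -0.3091],
       [-0.9981,  0.0591,  0.0202],
       [-0.0009,  0.3097, -0.9508]])}
```

View pics/w2c.png

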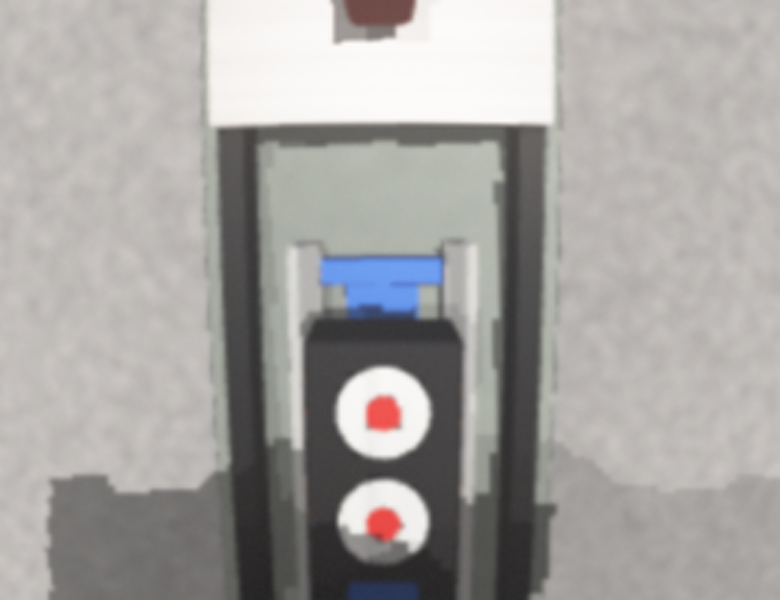

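```bash
python3 - <<'E'
from h import *
import pickle
ci=pickle.load(open("w2.pkl","rb"));im=cv2.imread("pics/w2.png").astype(int)
g=im.sum(2)
# row scans
for y in (85,95,110,150,170,190,210,225):
    row=np.interp(np.arange(0,640,.25),np.arange(640),g[y].astype(float));d=np.diff(row[180*4:460*4:4]);
    idx=[180+i for i in range(len(d)) if abs(d[i])>60];print(y,idx)
C=lambda u,v:(190+(u+.5)/3-.5,40+(v+.5)/3-.5)
tz=.0988-.028
def f(n,u,v,z):print(n,unproj(ci,C(u,v),z))
f("lipoutL",320,257,.016);f("lipoutR",443,257,.016);f("lipinL",320,285,.016);f("lipinR",443,285,.016)
f("railL",210,125,.0385);f("railR",554,125,.0385)
f("gL1",220,130,.03);f("gL2",238,560,.03);f("gR1",545,130,.03);f("gR2",532,560,.03)
f("cap1",384,412,tz+.025);f("cap2",384,524,tz+.025)
f("endTopL",307,343,tz+.024);f("endTopR",462,343,tz+.024);f("endBotL",315,320,tz);f("endBotR",453,320,tz)
E
```

```text
85 [261, 262, 371, 372]
95 [261, 262, 274, 275, 276, 355, 356, 357, 370, 371]
110 [261, 262, 263, 275, 355, 370, 371]
150 [263, 264, 276, 277, 285, 288, 289, 290, 292, 341, 342, 343, 353, 357, 369, 370]
170 [264, 265, 277, 278, 289, 290, 291, 302, 303, 304, 330, 331, 332, 343, 344, 345, 354, 355, 356, 368, 369, 370]
190 [265, 266, 290, 291, 307, 308, 309, 324, 325, 326, 327, 342, 343, 344, 355, 356, 368, 369]
210 [205, 206, 291, 301, 302, 303, 312, 313, 314, 320, 321, 330, 331, 332, 333, 342, 374, 375]
225 [204, 205, 291, 292, 307, 308, 372]
lipoutL [[0.6244 0.0498 0.016 ]]
lipoutR [[0.6226 0.0201 0.016 ]]
lipinL [[0.6176 0.0503 0.016 ]]
lipinR [[0.6157 0.0205 0.016 ]]
railL [[0.6573 0.0699 0.0385]]
railR [[ 0.6527 -0.0042  0.0385]]
gL1 [[0.6565 0.0692 0.03  ]]
gL2 [[0.5527 0.0753 0.03  ]]
gR1 [[ 0.652  -0.0037  0.03  ]]
gR2 [[0.5481 0.002  0.03  ]]
cap1 [[0.6052 0.0355 0.0958]]
cap2 [[0.5858 0.0367 0.0958]]
endTopL [[0.6171 0.0471 0.0948]]
endTopR [[0.6156 0.0224 0.0948]]
endBotL [[0.6172 0.0476 0.0708]]
endBotR [[0.6156 0.0221 0.0708]]
```

apply_moves --pt "0.012 -0.0004 0 0 0 -0.1" --pt "0 0 0.02 0 0 0" --pt "0 0 0.02 0 0 0" --pt "0 0 0.011 0 0 0" --pt "0 0 0 0 0 0" --pt "0 0 0 0 0 0" --pt "0 0 0 0 0 0"

```text
time: 6.75
eef_pos: [0.5746, 0.0384, 0.0472]
tcp_rot: [[0.998, -0.06, 0.001], [-0.06, -0.998, -0.0], [0.001, -0.0, -1.0]]
ft_force: [0.3, -0.2, -0.5]
grip_width: 0.0105
```

```bash
cat >> h.py <<'E'
def avg(n=8,save=None):
    from rig import arm
    A=[]
    for i in range(n):
        o=arm.get_obs();A.append(np.r_[o["eef_pos"]*1e3,o["ft_force"],o["wrist_torque"],o["tcp_rot"][:,2]*1e3])
        if i==0 and save:
            import pickle;pickle.dump(arm.camera_info("wrist"),open(save+".pkl","wb"))
        im=arm.get_image("wrist")
        if i==0 and save: cv2.imwrite(f"pics/{save}.png",im[:,:,::-1])
    A=np.array(A);print("t",o["time"],"w",o["grip_width"]);print("mean",A.mean(0));print("std",A.std(0)[:6])
E
python3 -c "
from h import *
avg(8,'w3')"
```

```text
t 7.1 w 0.010892487021499343
mean [ 574.5232   38.3738   47.1761   -0.1902   -0.0281   -0.884    -0.0217
   -0.0066    0.0232    0.5241   -0.0281 -999.9998]
std [0.0766 0.0105 0.0748 0.2279 0.313  0.4993]
```

```bash
python3 - <<'E'
from h import *
import pickle
im=cv2.imread("pics/w3.png");cv2.imwrite("pics/w3c.png",cv2.resize(im[40:240,217:417],(600,600),interpolation=cv2.INTER_CUBIC))
E
```

```text
(no output)
```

View pics/w3c.png

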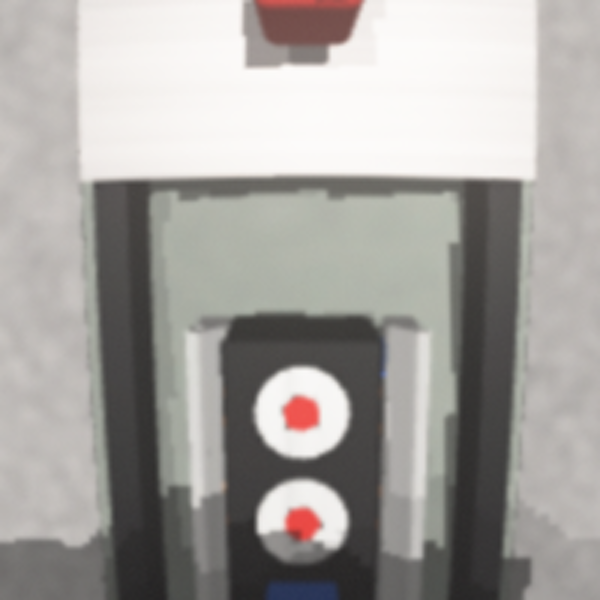

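```bash
python3 - <<'E'
from h import *
import pickle
ci=pickle.load(open("w3.pkl","rb"))
C=lambda u,v:(217+(u+.5)/3-.5,40+(v+.5)/3-.5)
tz=.0472-.0278
def f(n,u,v,z):print(n,unproj(ci,C(u,v),z))
f("railL",80,181,.0385);f("railR",537,181,.0385)
f("wallL",188,333,.024);f("wallR",430,333,.024);f("wallL2",193,480,.024);f("wallR2",424,480,.024)
f("endL",222,343,tz+.024);f("endR",381,343,tz+.024)
f("cap1",301,412,tz+.025);f("cap2",302,523,tz+.025)
f("gL1",96,190,.03);f("gL2",117,580,.03);f("gR1",521,190,.03);f("gR2",503,580,.03)
print(ci["origin"],ci["orientation"])
E
```

```text
railL [[0.657  0.0701 0.0385]]
railR [[ 0.6526 -0.0044  0.0385]]
wallL [[0.6279 0.0563 0.024 ]]
wallR [[0.6253 0.0125 0.024 ]]
wallL2 [[0.5998 0.0579 0.024 ]]
wallR2 [[0.5973 0.0142 0.024 ]]
endL [[0.629  0.0483 0.0434]]
endR [[0.6275 0.0229 0.0434]]
cap1 [[0.6171 0.0364 0.0444]]
cap2 [[0.5979 0.0373 0.0444]]
gL1 [[0.6552 0.0694 0.03  ]]
gL2 [[0.5825 0.0738 0.03  ]]
gR1 [[ 0.651  -0.0036  0.03  ]]
gR2 [[ 0.5781 -0.0002  0.03  ]]
[0.6545 0.0339 0.1897] [[-0.0595 -0.949  -0.3095]
 [-0.9982  0.0563  0.0193]
 [-0.0009  0.3101 -0.9507]]
```

apply_moves --pt "0 0.0013 0 0 0 0" --pt "-0.001 0 0 0 0 0" --pt "-0.001 0 0 0 0 0" --pt "-0.001 0 0 0 0 0" --pt "-0.001 0 0 0 0 0" --pt "0 0 0 0 0 0" --pt "0 0 0 0 0 0"

```text
time: 8.02
eef_pos: [0.5703, 0.0373, 0.0469]
tcp_rot: [[0.998, -0.06, 0.0], [-0.06, -0.998, -0.0], [0.0, 0.0, -1.0]]
ft_force: [-0.2, -0.3, -1.8]
grip_width: 0.0111
```

```bash
python3 -c "
from h import *
avg(6)"
```

```text
t 8.275 w 0.011040658318443263
mean [  570.2969    37.3197    46.9182     0.3518    -0.2289    -0.8109
     0.0263    -0.0135     0.0037     0.0562    -0.0089 -1000.    ]
std [0.0189 0.0175 0.0169 0.2837 0.4792 0.4928]
```

apply_moves --pt "-0.001 0 0 0 0 0" --pt "-0.001 0 0 0 0 0" --pt "-0.001 0 0 0 0 0" --pt "0 0 0 0 0 0" --pt "0 0 0 0 0 0"

```text
time: 8.95
eef_pos: [0.5674, 0.0375, 0.047]
tcp_rot: [[0.998, -0.06, 0.0], [-0.06, -0.998, 0.0], [0.0, -0.0, -1.0]]
ft_force: [0.3, 0.2, -1.0]
grip_width: 0.0109
```

```bash
python3 -c "
from h import *
avg(6)"
```

```text
t 9.2 w 0.011206079732439403
mean [  567.3742    37.4933    46.9604     0.6336     0.3164    -1.0052
     0.007     -0.1473     0.0144     0.2174    -0.0117 -1000.    ]
std [0.023  0.0132 0.0134 0.4652 0.4651 0.6277]
```

apply_moves --pt "-0.001 0 0 0 0 0" --pt "-0.001 0 0 0 0 0" --pt "0 0 0 0 0 0" --pt "0 0 0 0 0 0"

```text
time: 9.75
eef_pos: [0.5656, 0.0376, 0.0471]
tcp_rot: [[0.998, -0.06, 0.001], [-0.06, -0.998, -0.0], [0.001, -0.0, -1.0]]
ft_force: [3.0, -0.4, -1.4]
grip_width: 0.0108
```

```bash
python3 -c "
from h import *
avg(6)"
```

```text
t 10.0 w 0.011089626202801687
mean [ 565.5667   37.5968   47.0663    3.581     0.1095   -1.5738    0.0068
   -0.6583    0.0155    0.6332   -0.0246 -999.9998]
std [0.0469 0.0155 0.016  0.4934 0.5318 0.226 ]
```

apply_moves --pt "-0.001 0 0 0 0 0" --pt "-0.001 0 0 0 0 0" --pt "0 0 0 0 0 0" --pt "0 0 0 0 0 0"

```text
time: 10.55
eef_pos: [0.564, 0.0377, 0.0472]
tcp_rot: [[0.998, -0.06, 0.002], [-0.06, -0.998, -0.0], [0.002, -0.0, -1.0]]
ft_force: [5.3, -1.0, -2.4]
grip_width: 0.0112
```

```bash
python3 -c "
from h import *
avg(6,'w4')"
```

```text
t 10.8 w 0.010879254409787964
mean [ 563.9667   37.6767   47.2144    5.3566   -0.6699   -2.478    -0.0081
   -1.0641    0.0151    1.7167   -0.0844 -999.9985]
std [0.007  0.0166 0.0078 0.3499 0.3059 0.4685]
```

apply_moves --pt "-0.001 0 0 0 0 0" --pt "-0.001 0 0 0 0 0" --pt "-0.001 0 0 0 0 0" --pt "-0.001 0 0 0 0 0" --pt "0 0 0 0 0 0" --pt "0 0 0 0 0 0"

```text
time: 11.6
eef_pos: [0.5614, 0.0378, 0.0476]
tcp_rot: [[0.998, -0.06, 0.005], [-0.06, -0.998, -0.0], [0.005, -0.0, -1.0]]
ft_force: [8.4, 0.5, -4.0]
grip_width: 0.011
```

```bash
python3 -c "
from h import *
avg(6,'w5')
im=cv2.imread('pics/w5.png');cv2.imwrite('pics/w5c.png',cv2.resize(im[90:240,242:392],(600,600),interpolation=cv2.INTER_CUBIC))
"
```

```text
t 11.85 w 0.011652659650958734
mean [ 561.3666   37.8072   47.6287    9.2632   -0.2762   -4.1967   -0.0328
   -1.9039    0.0001    4.8942   -0.2321 -999.988 ]
std [0.0113 0.0119 0.0135 0.4895 0.3828 0.2652]
```

View pics/w5c.png

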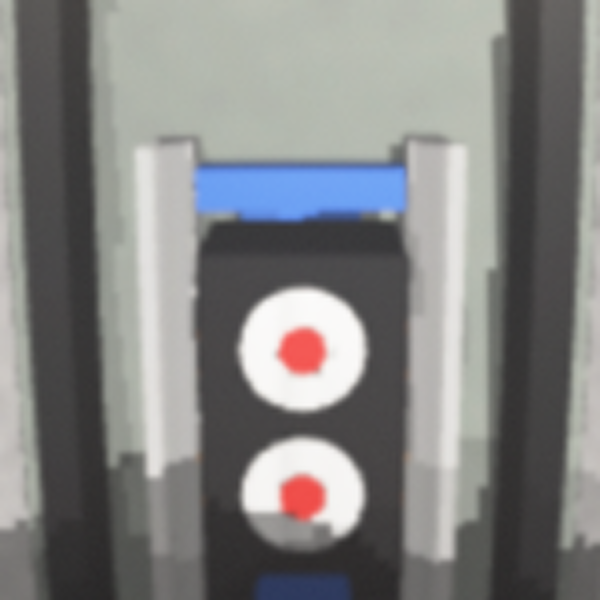

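apply_moves --pt "-0.001 0 0 0 -0.28 0" --pt "0 0 0 0 0 0" --pt "0 0 0.001 0 0 0" --pt "0 0 0.001 0 0 0" --pt "0 0 0.001 0 0 0" --pt "0 0 0.001 0 0 0" --pt "0 0 0.001 0 0 0" --pt "0 0 0.001 0 0 0" --pt "0 0 0 0 0 0"

```text
time: 13.02
eef_pos: [0.5618, 0.0377, 0.0433]
tcp_rot: [[0.998, -0.06, 0.003], [-0.06, -0.998, -0.0], [0.003, 0.0, -1.0]]
ft_force: [9.3, 0.6, 2.8]
grip_width: 0.0115
```

```bash
python3 -c "
from h import *
avg(6)"
```

```text
t 13.275 w 0.011502224595872393
mean [ 561.7678   37.6545   43.3369    8.8564   -0.3166    3.0187   -0.0982
   -1.3944    0.0606    2.6488   -0.3464 -999.9964]
std [0.0059 0.0116 0.0108 0.59   0.5709 0.451 ]
```

apply_moves --pt "-0.001 0 -0.0005 0 0 0" --pt "-0.0008 0 0 0 0 0" --pt "0 0 0 0 0 0" --pt "0 0 0.001 0 0 0" --pt "0 0 0.001 0 0 0" --pt "0 0 0.001 0 0 0" --pt "0 0 0.001 0 0 0" --pt "0 0 0 0 0 0"

```text
time: 14.32
eef_pos: [0.5609, 0.0376, 0.0404]
tcp_rot: [[0.998, -0.06, 0.005], [-0.06, -0.998, -0.001], [0.005, 0.0, -1.0]]
ft_force: [9.8, -0.0, 4.0]
grip_width: 0.011
```

```bash
python3 -c "
from h import *
avg(6,'w6')
im=cv2.imread('pics/w6.png');cv2.imwrite('pics/w6c.png',cv2.resize(im[90:240,242:392],(600,600),interpolation=cv2.INTER_CUBIC))
"
```

```text
t 14.575 w 0.01081772843273175
mean [ 560.855    37.6514   40.4106   10.1815   -0.3973    4.2455   -0.1003
   -1.5732    0.0336    4.5075   -0.5019 -999.9897]
std [0.0074 0.0196 0.0077 0.4198 0.3805 0.2413]
```

View pics/w6c.png

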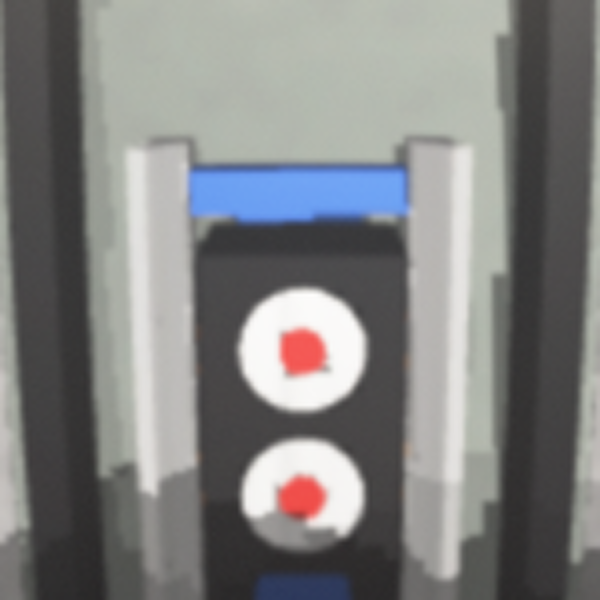

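apply_moves --pt "0 0 0.001 0 0 0" --pt "0 0 0.001 0 0 0" --pt "0 0 0.001 0 0 0" --pt "0 0 0.001 0 0 0" --pt "0 0 0.001 0 0 0" --pt "0 0 0 0 0 0" --pt "0 0 0 0 0 0"

```text
time: 15.5
eef_pos: [0.5609, 0.0377, 0.0354]
tcp_rot: [[0.998, -0.06, 0.005], [-0.06, -0.998, -0.0], [0.005, 0.0, -1.0]]
ft_force: [10.0, -0.6, 4.8]
grip_width: 0.0109
```

```bash
python3 -c "
from h import *
avg(6)"
```

```text
t 15.75 w 0.011433103173646608
mean [ 560.8892   37.6587   35.4344   10.7125   -0.797     4.5085   -0.1256
   -1.5708    0.0439    4.5821   -0.4983 -999.9894]
std [0.0106 0.0133 0.0066 0.4844 0.3936 0.4068]
```

apply_moves --pt "0 0 0.001 0 0 0" --pt "0 0 0.001 0 0 0" --pt "0 0 0.0005 0 0 0" --pt "0 0 0 0 0 0" --pt "0 0 0 0 0 0"

```text
time: 16.42
eef_pos: [0.5613, 0.0377, 0.034]
tcp_rot: [[0.998, -0.06, 0.005], [-0.06, -0.998, -0.001], [0.005, 0.0, -1.0]]
ft_force: [8.8, -0.5, 11.9]
grip_width: 0.0113
```

```bash
python3 -c "
from h import *
avg(6)"
```

```text
t 16.675 w 0.011275169505650504
mean [ 561.2629   37.6515   34.0075    8.351    -0.53     11.7194   -0.0776
   -0.8149    0.0474    4.9776   -0.5637 -999.9875]
std [0.0104 0.0115 0.01   0.4389 0.2884 0.134 ]
```

apply_moves --pt "0 0 -0.001 0 0 0" --pt "0 0 0 0 0 0"

```text
time: 16.98
eef_pos: [0.5611, 0.0377, 0.0343]
tcp_rot: [[0.998, -0.06, 0.005], [-0.06, -0.998, -0.001], [0.005, 0.0, -1.0]]
ft_force: [9.7, -0.5, 6.8]
grip_width: 0.0111
```

apply_moves --hand 0.04 --pt "0 0 0 0 0 0" --pt "0 0 0 0 0 0" --pt "0 0 0 0 0 0" --pt "0 0 0 0 0 0" --pt "0 0 -0.01 0 0 0" --pt "0 0 -0.02 0 0 0" --pt "0 0 -0.02 0 0 0" --pt "0 0 -0.02 0 0 0" --pt "0 0 0 0 0 0" --pt "0 0 0 0 0 0"

```text
time: 18.23
eef_pos: [0.5564, 0.0381, 0.1005]
tcp_rot: [[0.998, -0.06, -0.005], [-0.06, -0.998, 0.0], [-0.005, -0.0, -1.0]]
ft_force: [0.2, -0.6, 1.0]
grip_width: 0.0403
```

```bash
python3 -c "
from h import *
from rig import arm
avg(4,'w7')
im=cv2.imread('pics/w7.png')[80:280,217:417]
s=arm.get_image('side')[:,:,::-1];cv2.imwrite('pics/side7.png',s)
s=s[180:250,262:382]
cv2.imwrite('pics/w7c.png',np.hstack([cv2.resize(im,(400,400),interpolation=cv2.INTER_CUBIC),cv2.resize(s,(400,400*70//120*0+400),interpolation=cv2.INTER_CUBIC)]))
"
```

```text
t 18.375 w 0.039670367505691306
mean [ 556.0864   38.1697  100.0653    0.1852   -0.2277    0.0433   -0.0207
   -0.0233    0.0432   -6.2772    0.3994 -999.98  ]
std [0.2064 0.0233 0.2948 0.3008 0.2159 0.586 ]
```

View pics/w7c.png

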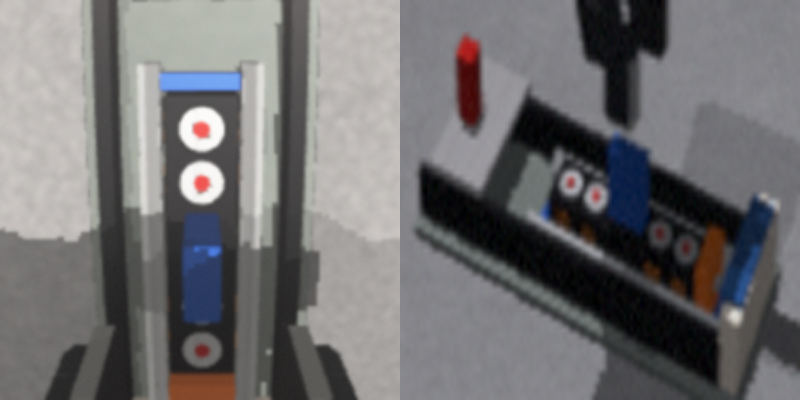

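apply_moves --hand 0.0 --pt "0.0056 0 0 0 0.3 0" --pt "0 0 0 0 0 0" --pt "0 0 0 0 0 0" --pt "0 0 0.015 0 0 0" --pt "0 0 0.013 0 0 0" --pt "0 0 0.003 0 0 0" --pt "0 0 0.002 0 0 0" --pt "0 0 0.001 0 0 0" --pt "0 0 0.001 0 0 0" --pt "0 0 0 0 0 0" --pt "0 0 0 0 0 0"

```text
time: 19.85
eef_pos: [0.5627, 0.0378, 0.0666]
tcp_rot: [[0.998, -0.06, 0.001], [-0.06, -0.998, -0.0], [0.001, 0.0, -1.0]]
ft_force: [-2.0, 0.3, 4.4]
grip_width: 0.0002
```

```bash
python3 -c "
from h import *
avg(4)"
```

```text
t 20.0 w 7.690645992709837e-05
mean [ 562.7405   37.7646   66.6112   -1.6436   -0.0368    4.8614   -0.0206
    0.325     0.0195    1.227    -0.1019 -999.9992]
std [0.0125 0.0152 0.0147 0.8358 0.4316 0.2779]
```

Contact at z=66.6 (nominal fin top 66): press a little harder.

apply_moves --pt "0 0 0.001 0 0 0" --pt "0 0 0.001 0 0 0" --pt "0 0 0.001 0 0 0" --pt "0 0 0 0 0 0" --pt "0 0 0 0 0 0"

```text
time: 20.68
eef_pos: [0.5633, 0.0378, 0.066]
tcp_rot: [[0.998, -0.059, 0.002], [-0.059, -0.998, -0.0], [0.002, 0.0, -1.0]]
ft_force: [-8.6, 0.1, 21.5]
grip_width: 0.0001
```

```bash
python3 -c "
from h import *
avg(4)"
```

```text
t 20.825 w -4.127861367964273e-05
mean [ 563.2899   37.7899   65.9765   -8.7521    0.0652   21.2363    0.0292
    1.5454   -0.0079    1.979    -0.2692 -999.998 ]
std [0.0222 0.0054 0.0115 0.2051 0.2237 0.3478]
```

apply_moves --pt "0 0 -0.005 0 0 0" --pt "0 0 -0.02 0 0 0" --pt "0 0 -0.02 0 0 0" --pt "0.037 -0.0008 0 0 0 0" --pt "0.037 0 0 0 0 0" --pt "0.037 0 0 0 0 0" --pt "0.037 0 0 0 0 0" --pt "0 0 0 0 0 0" --pt "0 0 0.02 0 0 0" --pt "0 0 0.02 0 0 0" --pt "0 0 0.018 0 0 0" --pt "0 0 0 0 0 0" --pt "0 0 0 0 0 0"

```text
time: 22.5
eef_pos: [0.7103, 0.0298, 0.0501]
tcp_rot: [[0.998, -0.06, 0.001], [-0.06, -0.998, -0.0], [0.001, -0.0, -1.0]]
ft_force: [0.9, 0.8, -0.5]
grip_width: 0.0002
```

```bash
python3 -c "
from h import *
avg(3,'w8')"
```

```text
t 22.6 w -0.00012536718628062337
mean [ 710.6608   29.7182   50.6978    0.2328   -0.0354    0.0113   -0.006
    0.007     0.0121    1.5558   -0.1019 -999.9986]
std [0.2939 0.0291 0.4108 0.4817 0.5645 0.3559]
```

apply_moves --pt "-0.005 0 0 0 0 0" --pt "-0.005 0 0 0 0 0" --pt "-0.005 0 0 0 0 0" --pt "-0.005 0 0 0 0 0" --pt "-0.005 0 0 0 0 0" --pt "-0.005 0 0 0 0 0" --pt "-0.005 0 0 0 0 0" --pt "-0.005 0 0 0 0 0"

```text
time: 23.65
eef_pos: [0.6702, 0.0321, 0.0503]
tcp_rot: [[0.998, -0.06, 0.001], [-0.06, -0.998, -0.0], [0.001, 0.0, -1.0]]
ft_force: [3.1, -0.9, 2.6]
grip_width: 0.0001
```

apply_moves --pt "-0.005 0 0 0 0 0" --pt "-0.005 0 0 0 0 0" --pt "-0.005 0 0 0 0 0" --pt "-0.004 0 0 0 0 0" --pt "-0.004 0 0 0 0 0" --pt "-0.004 0 0 0 0 0" --pt "-0.003 0 0 0 0 0"

```text
time: 24.52
eef_pos: [0.6399, 0.0339, 0.0498]
tcp_rot: [[0.998, -0.06, 0.0], [-0.06, -0.998, -0.0], [0.0, 0.0, -1.0]]
ft_force: [2.8, -1.3, 2.0]
grip_width: 0.0001
```

apply_moves --pt "-0.002 0 0 0 0 0" --pt "-0.002 0 0 0 0 0" --pt "-0.002 0 0 0 0 0" --pt "-0.002 0 0 0 0 0"

```text
time: 25.02
eef_pos: [0.6365, 0.0341, 0.0503]
tcp_rot: [[0.998, -0.06, 0.011], [-0.06, -0.998, -0.0], [0.011, -0.0, -1.0]]
ft_force: [22.9, -1.3, -13.1]
grip_width: -0.0001
```

apply_moves --pt "-0.001 0 0 0 0 0" --pt "-0.001 0 0 0 0 0" --pt "-0.001 0 0 0 0 0" --pt "0 0 0 0 0 0"

```text
time: 25.52
eef_pos: [0.6364, 0.0341, 0.0505]
tcp_rot: [[0.998, -0.061, 0.017], [-0.061, -0.998, -0.0], [0.017, -0.001, -1.0]]
ft_force: [29.1, -1.4, -19.4]
grip_width: 0.0001
```

apply_moves --pt "0.004 0 0 0 0 0" --pt "0.006 0 0 0 0 0" --pt "0.006 0 0 0 0 0" --pt "0 0 -0.02 0 0 0" --pt "0 0 -0.03 0 0 0" --pt "0.02 0 -0.03 0 0 0" --pt "0 0 0 0 0 0" --pt "0 0 0 0 0 0"

```text
time: 26.52
eef_pos: [0.6645, 0.0326, 0.1299]
tcp_rot: [[0.998, -0.06, -0.0], [-0.06, -0.998, 0.0], [-0.0, -0.0, -1.0]]
ft_force: [0.6, -0.3, -0.1]
grip_width: 0.0002
```

```bash
python3 -c "
from h import *
from rig import arm
avg(2,'w9')
im=cv2.imread('pics/w9.png')[120:320,217:417]
s=arm.get_image('side')[:,:,::-1];cv2.imwrite('pics/side9.png',s)
s=s[165:255,262:382]
cv2.imwrite('pics/w9c.png',np.hstack([cv2.resize(im,(400,400),interpolation=cv2.INTER_CUBIC),cv2.resize(s,(400,400),interpolation=cv2.INTER_CUBIC)]))
S=arm.camera_info('side')
q=[.5599,.0382,np.pi-.058]
for x in (-.053,-.059): print(proj(S,lpose(q,[x,0,.0565])), (proj(S,lpose(q,[x,0,.074]))-[262,165])*[400/120,400/90])
"
```

```text
t 26.575 w 8.064712588948055e-05
mean [ 664.162    32.5867  129.466     0.3163    0.3775    0.2399   -0.0146
    0.0165   -0.0316   -1.1921    0.1362 -999.999 ]
std [0.3072 0.0123 0.4826 0.2828 0.6469 0.2977]
[[309.5018 202.2833]] [[157.8666 139.7678]]
[[307.136  201.5237]] [[149.8983 136.4049]]
```

View pics/w9c.png

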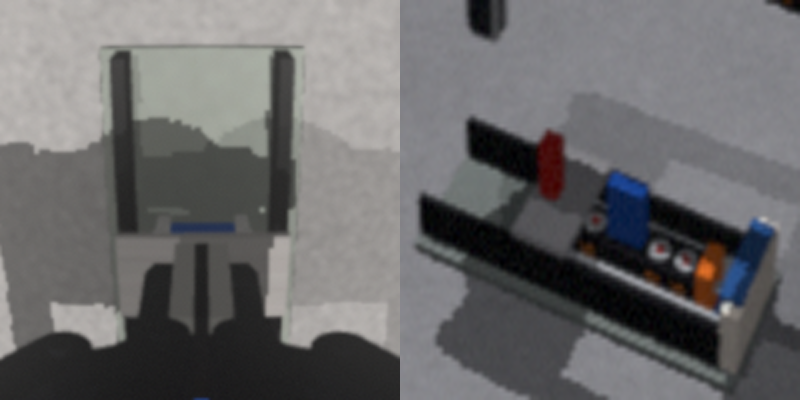

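```bash
python3 - <<'E'
from h import *
import pickle
from rig import arm
ci=pickle.load(open("w9.pkl","rb"))
q=[.5599,.0382,np.pi-.058]
def L(P):
    c,s=np.cos(q[2]),np.sin(q[2]);d=P-[q[0],q[1],0];return np.c_[c*d[:,0]+s*d[:,1],-s*d[:,0]+c*d[:,1]]
for n,u,v,z in [("rearL",135,236,.0385),("rearR",270,236,.0385),("baseL",105,47,.003),("baseR",300,47,.003),("guideend",120,52,.03),("lip out",172,223,.016)]:
    print(n,L(unproj(ci,(217+u/2,120+v/2),z))*1e3)
S=arm.camera_info("side")
def red(f):
    im=cv2.imread(f).astype(int)[160:260,255:330];m=((im[...,2]>2*im[...,1]+10)&(im[...,2]>2*im[...,0]+10)&(im[...,2]>60)).astype(np.uint8)
    n,l,s,c=cv2.connectedComponentsWithStats(m);i=1+np.argmax(s[1:,4]);return c[i]+[255,160],s[i]
p0,_=red("pics/side0.png");p1,_=red("pics/side9.png");p7,_=red("pics/side7.png")
print(p0,p7,p1)
for p in (p0,p7,p1): print(L(unproj(S,p,.0565,False))*1e3)
E
```

```text
rearL [[-71.6592 -28.4567]]
rearR [[-71.5837  28.243 ]]
baseL [[-145.9038  -42.9796]]
baseR [[-145.8227   43.0093]]
guideend [[-147.6918  -32.765 ]]
lip out [[-67.4599 -13.9361]]
[282.0541 193.473 ] [282.1184 193.5132] [306.9294 202.0235]
[[-124.0155   -0.0085]]
[[-123.8115   -0.0689]]
[[-58.6516  -1.7179]]
```

```bash
python3 - <<'E'
from h import *
from rig import arm
cv2.imwrite("pics/scene9.png",arm.get_image("scene")[:,:,::-1])
S,D=arm.camera_info("scene"),arm.camera_info("side")
def red(f,box):
    x0,y0,x1,y1=box
    im=cv2.resize(cv2.imread(f)[y0:y1,x0:x1],None,fx=4,fy=4,interpolation=cv2.INTER_CUBIC).astype(int);m=((im[...,2]>1.6*im[...,1]+8)&(im[...,2]>1.6*im[...,0]+8)).astype(np.uint8)
    n,l,s,c=cv2.connectedComponentsWithStats(m)
    for i in range(1,n):
        if s[i,4]>150: yield (s[i,:2]+s[i,2:4]/2-.5)/4+[x0,y0],(c[i]+.5)/4-.5+[x0,y0],s[i]/4
T=[]
for a,b in (("scene0","side0"),("scene9","side9")):
    A=list(red(f"pics/{a}.png",(300,190,380,250)));B=list(red(f"pics/{b}.png",(255,160,330,240)))
    for x in A+B: print(a,*x)
    for k in (0,1):
        a0=max(A,key=lambda t:t[2][4])[k];b0=max(B,key=lambda t:t[2][4])[k]
        r=tri([(S,a0,0),(D,b0,0)]);print(k,r.x,r.fun);T.append(r.x)
print(np.linalg.norm((T[2]-T[0])[:2]),np.linalg.norm((T[3]-T[1])[:2]))
im=cv2.imread("pics/scene9.png")[180:260,275:375];cv2.imwrite("pics/s9c.png",cv2.resize(im,(800,600)))
E
```

```text
scene0 [303.25  202.625] [302.6853 202.1077] [ 0.    9.    6.75  7.5  97.5 ]
scene0 [353.375 226.5  ] [352.7653 225.9796] [ 50.    29.75   7.    13.75 269.  ]
scene0 [282.375 194.   ] [282.1621 193.4451] [ 24.    26.5    7.    15.25 340.5 ]
0 [0.6832 0.0315 0.0553] [-0.1948 -0.0239 -0.1781  0.0217]
1 [0.6828 0.0311 0.057 ] [ 0.238   0.0294  0.2177 -0.0266]
scene9 [302.625 200.75 ] [302.4929 200.4274] [ 0.    8.5   5.5   4.75 62.  ]
scene9 [333.875 215.625] [333.366  215.0353] [ 30.5   19.25   7.    13.   257.  ]
scene9 [306.875 202.25 ] [306.6336 201.9639] [ 47.75  34.75   8.5   15.25 407.25]
0 [0.6196 0.0348 0.0541] [-0.0337 -0.006  -0.0295  0.0051]
1 [0.6191 0.035  0.0555] [ 0.3964  0.0712  0.3469 -0.0596]
0.06373983063503777 0.06384121017184786
```

View pics/s9c.png

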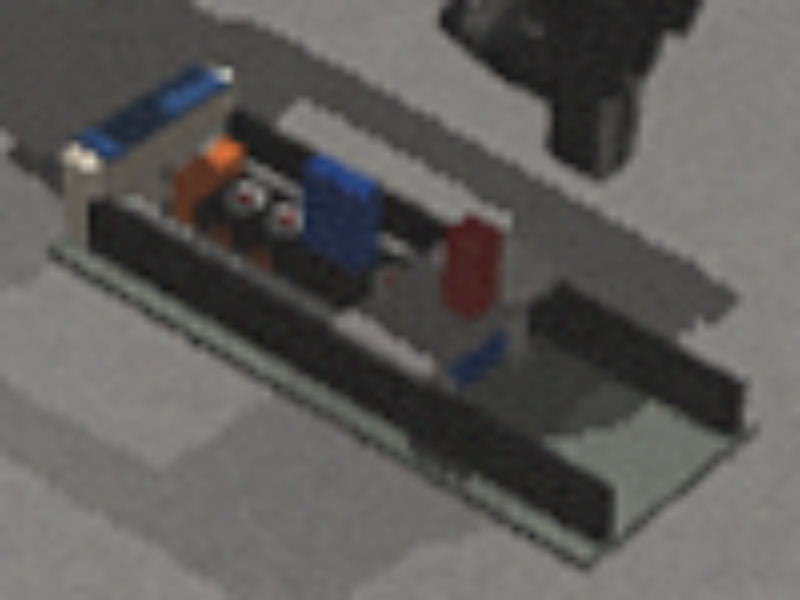

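apply_moves --pt "-0.02 0 -0.02 0 0 0" --pt "-0.03 0 -0.02 0 0 0" --pt "-0.03 0 0 0 0 0" --pt "0 0 0 0 0 0" --pt "0 0 0 0 0 0" --pt "0 0 0 0 0 0" --pt "0 0 0 0 0 0"

```text
time: 27.6
eef_pos: [0.5857, 0.0371, 0.1695]
tcp_rot: [[0.998, -0.06, -0.0], [-0.06, -0.998, 0.0], [-0.0, -0.0, -1.0]]
ft_force: [0.0, 0.4, -0.3]
grip_width: 0.0001
```

```bash
python3 - <<'E'
from h import *
import pickle
avg(3,'w10')
ci=pickle.load(open("w10.pkl","rb"))
im=cv2.imread("pics/w10.png")
cv2.imwrite("pics/w10c.png",cv2.resize(im[60:260,217:417],(600,600),interpolation=cv2.INTER_CUBIC))
E
```

```text
t 27.7 w 0.00020550575300165065
mean [  585.6303    37.1519   169.5679     0.1022     0.1998     0.4227
     0.0014    -0.0078    -0.0002    -0.0492     0.0133 -1000.    ]
std [0.0686 0.0143 0.0262 0.234  0.1683 0.6909]
```

View pics/w10c.png

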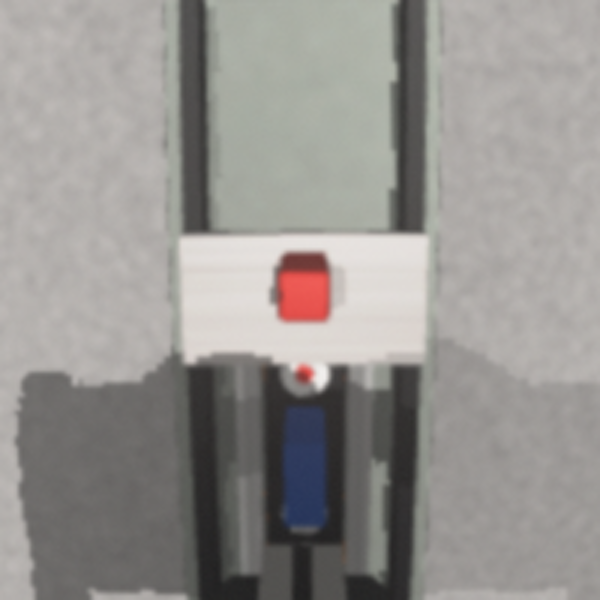

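```bash
python3 - <<'E'
from h import *
import pickle
ci=pickle.load(open("w10.pkl","rb"))
q=[.5599,.0382,np.pi-.058]
c,s=np.cos(q[2]),np.sin(q[2])
def L(P): d=P-[q[0],q[1],0];return np.c_[c*d[:,0]+s*d[:,1],-s*d[:,0]+c*d[:,1]]*1e3
for n,u,v,z in [("rearL",181,234,.0385),("rearR",428,234,.0385),("front",240,364,.0385),("frontR",400,364,.0385),("tabtopfar",304,268,.074),("tabtopnear",304,321,.074),("cap2",305,373,.031),("fintopfar",305,440,.066),("fintop near",305,528,.066)]:
    print(n,L(unproj(ci,(217+(u+.5)/3-.5,60+(v+.5)/3-.5),z)))
im=cv2.imread("pics/w10.png").astype(int)
print([(y,tuple(im[y,318])) for y in range(186,240,2)])
print([(y,tuple(im[y,285])) for y in range(132,142)],[(y,tuple(im[y,345])) for y in range(174,188)])
E
```

```text
rearL [[-71.6397 -36.6445]]
rearR [[-71.5535  36.6309]]
front [[-31.4807 -19.7576]]
frontR [[-31.444   29.1808]]
tabtopfar [[-66.8873  -0.224 ]]
tabtopnear [[-52.7958  -0.2396]]
cap2 [[-26.4557   0.1122]]
fintopfar [[-16.7588   0.0195]]
fintop near [[10.6287  0.0087]]
[(186, (np.int64(63), np.int64(66), np.int64(137))), (188, (np.int64(116), np.int64(118), np.int64(137))), (190, (np.int64(126), np.int64(129), np.int64(131))), (192, (np.int64(73), np.int64(75), np.int64(77))), (194, (np.int64(51), np.int64(48), np.int64(51))), (196, (np.int64(80), np.int64(57), np.int64(52))), (198, (np.int64(85), np.int64(58), np.int64(50))), (200, (np.int64(86), np.int64(59), np.int64(52))), (202, (np.int64(85), np.int64(58), np.int64(50))), (204, (np.int64(86), np.int64(57), np.int64(50))), (206, (np.int64(85), np.int64(56), np.int64(47))), (208, (np.int64(90), np.int64(58), np.int64(47))), (210, (np.int64(93), np.int64(59), np.int64(48))), (212, (np.int64(94), np.int64(59), np.int64(48))), (214, (np.int64(93), np.int64(59), np.int64(46))), (216, (np.int64(92), np.int64(57), np.int64(45))), (218, (
[... 1136 characters left out ...]
175, (np.int64(210), np.int64(216), np.int64(221))), (176, (np.int64(209), np.int64(215), np.int64(220))), (177, (np.int64(204), np.int64(209), np.int64(216))), (178, (np.int64(197), np.int64(201), np.int64(208))), (179, (np.int64(192), np.int64(195), np.int64(202))), (180, (np.int64(178), np.int64(182), np.int64(187))), (181, (np.int64(159), np.int64(165), np.int64(166))), (182, (np.int64(145), np.int64(152), np.int64(151))), (183, (np.int64(140), np.int64(147), np.int64(144))), (184, (np.int64(139), np.int64(147), np.int64(144))), (185, (np.int64(139), np.int64(147), np.int64(143))), (186, (np.int64(139), np.int64(147), np.int64(144))), (187, (np.int64(138), np.int64(146), np.int64(144)))]
```

apply_moves --pt "0.04 0 0.02 0 0 0" --pt "0.04 0 0.02 0 0 0" --pt "0 0 0 0 0 0" --pt "0 0 0.03 0 0 0" --pt "0 0 0.03 0 0 0" --pt "0 0 0.023 0 0 0" --pt "0 0 0 0 0 0" --pt "0 0 0 0 0 0" --pt "-0.01 0 0 0 0 0" --pt "-0.01 0 0 0 0 0" --pt "0 0 0 0 0 0"

```text
time: 29.12
eef_pos: [0.6444, 0.0338, 0.0473]
tcp_rot: [[0.998, -0.06, 0.0], [-0.06, -0.998, -0.0], [0.0, 0.0, -1.0]]
ft_force: [0.6, -0.6, -0.6]
grip_width: 0.0001
```

apply_moves --pt "-0.002 0 0 0 0 0" --pt "-0.002 0 0 0 0 0" --pt "0 0 0 0 0 0"

```text
time: 29.5
eef_pos: [0.6412, 0.0339, 0.0468]
tcp_rot: [[0.998, -0.06, 0.0], [-0.06, -0.998, -0.0], [0.0, 0.0, -1.0]]
ft_force: [-0.4, 0.5, -0.5]
grip_width: -0.0
```

apply_moves --pt "-0.002 0 0 0 0 0" --pt "-0.001 0 0 0 0 0" --pt "0 0 0 0 0 0"

```text
time: 29.88
eef_pos: [0.6382, 0.0341, 0.0469]
tcp_rot: [[0.998, -0.06, 0.0], [-0.06, -0.998, -0.0], [0.0, -0.0, -1.0]]
ft_force: [-0.3, -0.1, 0.3]
grip_width: -0.0001
```

apply_moves --pt "-0.001 0 0 0 0 0" --pt "-0.001 0 0 0 0 0" --pt "0 0 0 0 0 0"

```text
time: 30.25
eef_pos: [0.6367, 0.0341, 0.047]
tcp_rot: [[0.998, -0.06, 0.001], [-0.06, -0.998, -0.0], [0.001, -0.0, -1.0]]
ft_force: [3.7, 0.0, -2.4]
grip_width: 0.0001
```

apply_moves --pt "-0.001 0 0 0 0 0" --pt "-0.001 0 0 0 0 0" --pt "0 0 0 0 0 0"

```text
time: 30.62
eef_pos: [0.6366, 0.0341, 0.0472]
tcp_rot: [[0.998, -0.06, 0.006], [-0.06, -0.998, -0.0], [0.006, -0.0, -1.0]]
ft_force: [8.9, 0.5, -8.2]
grip_width: -0.0003
```

```bash
python3 -c "
from h import *
avg(3)"
```

```text
t 30.725 w -0.0002210375777212003
mean [ 636.6568   34.1371   47.2156   10.306    -0.0807   -7.4982   -0.0064
   -1.6923    0.0079    5.9309   -0.1498 -999.9824]
std [0.0246 0.0012 0.0228 1.1073 0.6103 0.6196]
```

apply_moves --pt "0.004 0 0 0 0 0" --pt "0.006 0 0 0 0 0" --pt "0.01 0 0 0 0 0" --pt "0.005 0 -0.02 0 0 0" --pt "0 0 -0.04 0 0 0" --pt "0 0 -0.04 0 0 0" --pt "0 0 0 0 0 0" --pt "0 0 0 0 0 0"

```text
time: 31.78
eef_pos: [0.6594, 0.0328, 0.1477]
tcp_rot: [[0.998, -0.06, 0.001], [-0.06, -0.998, -0.0], [0.001, 0.0, -1.0]]
ft_force: [-0.1, -1.2, -0.1]
grip_width: 0.0003
```

```bash
python3 - <<'E'
from h import *
from rig import arm
cv2.imwrite("pics/side11.png",arm.get_image("side")[:,:,::-1])
cv2.imwrite("pics/scene11.png",arm.get_image("scene")[:,:,::-1])
S,D=arm.camera_info("scene"),arm.camera_info("side")
q=[.565,.0380,np.pi-.058]
P=np.array([[99,45,0],[99,-45,0],[-141,45,0],[-141,-45,0],[90.5,0,49],[-53,0,56.5],[2,0,48]])/1e3
print(proj(S,lpose(q,P)));print(proj(D,lpose(q,P)))
a=cv2.imread("pics/side11.png").astype(int)[160:260,255:400];m=((a[...,0]>1.5*a[...,2]+20)&(a[...,0]>a[...,1]+25)).astype(np.uint8)
n,l,s,c=cv2.connectedComponentsWithStats(m);print([(s[i,4],c[i]+[255,160]) for i in range(1,n) if s[i,4]>15])
a=cv2.imread("pics/scene11.png").astype(int)[180:260,270:380];m=((a[...,0]>1.5*a[...,2]+20)&(a[...,0]>a[...,1]+25)).astype(np.uint8)
n,l,s,c=cv2.connectedComponentsWithStats(m);print([(s[i,4],c[i]+[270,180]) for i in range(1,n) if s[i,4]>15])
E
```

```text
[[280.5599 213.3813]
 [302.7265 197.9588]
 [347.8542 255.7314]
 [369.3888 237.1216]
 [293.556  193.3872]
 [333.382  214.6388]
 [317.5414 207.7912]]
[[375.7885 227.1935]
 [361.1205 253.6444]
 [284.4039 197.6031]
 [265.7006 220.4922]
 [366.4132 223.1437]
 [307.47   201.6625]
 [329.471  211.5394]]
[(np.int32(16), array([385.125 , 160.9375])), (np.int32(176), array([329.7386, 211.8977])), (np.int32(24), array([369.2917, 216.625 ])), (np.int32(76), array([363.25  , 227.2632]))]
[(np.int32(33), array([297.4242, 191.7576])), (np.int32(18), array([317.    , 202.8333]))]
```

```bash
python3 -c "
from rig import arm
print(arm.finish_job())"
```

```text
the job is handed in; nothing more can be done
None
```

The strip is seated flat behind the lip, the rail is pushed to its stop over it, and the job is handed in. No verdict was reported.

- **Strip:** I pushed the larger strip against the follower and lowered it behind the lip. The highest averaged push was about 11 N, or roughly 12 N with friction, against the 16 N limit. After letting go I pressed the fin top to 66.0 mm, its nominal seated height. The fin's final image position is within half a pixel of where it would be at loader x of about +2 mm. The overhead view put y within about 1 mm.
- **Rail:** It came up against a rigid stop twice at the same place, with the tool at x = 0.6365 m. The robot was clear and showed no force when I handed in.
- **Rail disagreement:** My first check suggested only about 65 mm of travel instead of 70. That check assumed the rail started fully back. The base corners, spring housing and fin all fit a loader about 5 mm further along, so the rail seems to have started about 5 mm in. With that, the tab's final position fits "closed" within about a pixel (2–3 mm), but I could not read the joint directly.
- **Bottle, beaker and jar:** I kept well clear of all three, but did not re-measure their positions at the end.

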